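# Polish two faces of a marble foot on a sprung polishing bar

### The job

With the marble block flat on the bench, press its plain long side squarely and gently against the sprung polishing bar at the end away from the stop, and slide it along the bar, pressed all the way, until it meets the stop. Then back it off, turn it so that its square end faces the bar, and make the same pass with that end, from the open end of the bar to the stop. Leave the block released in the corner, square end at the bar and side at the stop, without bottoming the springs, tipping the block or disturbing the other things on the bench.

Things in the scene. Friction and masses are not known exactly. Their poses are not given: they have to be found in the camera images.
- block: White marble block, loose, 0.75 kg, 110 (x) by 56 (y) by 34 mm high; on top a straight rib to hold it by (grip across its 26 mm), 74 (x) by 26 (y) mm, from 34 to 76 mm up, centred. The +x end is square, the -x end half round; the -y long side is plain and flat, the +y side has a round bead standing out 6 mm. Origin: underside, 55 mm from both ends, 28 mm from the plain side.
- plain_side (a point): Centre of the block's plain long side, 17 mm above its underside; in the block's frame at (0, -28, 17) mm.
- square_end (a point): Centre of the block's square end, 17 mm above its underside; in the block's frame at (55, 0, 17) mm.
- fixture: Fixed steel bracket 32 mm high with a sprung dark grey polishing bar (180 mm long, 4 to 30 mm above the bench) and at its right end, seen from the robot, a stop plate 30 mm high reaching 76 mm out in front. Origin: on the bench, inner corner of free bar face and stop face. x points into the bar (press), y along it from the stop (bar at y 3 to 183 mm, end open). Block works at x < 0, y > 0.
- pad (a joint): How far the polishing bar is pressed back, in m: 0 free, springs 0.6 N per mm and bottoms at 0.015. Pressed enough is 2 mm or more, about 5 mm is right, and more than 12 mm is too hard.
- bottle: Glass bottle, 66 mm across, 180 mm high, standing at the far left; leave it alone. Origin: centre of its underside.
- mallet: Hammer with a wooden handle lying at the right; leave it alone.
- disc: Grey polishing disc, 84 mm across, 18 mm thick, lying at the right, between the brush and the bracket; leave it alone. Origin: centre of its underside.
- brush: Brush with a dark wooden handle lying at the right, near the robot; leave it alone.
Things that resemble listed ones, but are neither listed nor needed, are in the scene too. Several things look just like the block: the one meant starts farthest from the robot's base.

How it is judged (in metres and radians):
On the way, in this order (a step that is already met when the one before it is completed fails the run):
1. the plain side presses the bar (2 mm or more, square within 0.08 rad, block flat on the bench) near the open end: block centre more than 105 mm from the stop (value of joint pad above 0.002 m and x of plain_side in the frame of fixture above 0.0015 m and angle between the y axis of block and the x axis of fixture, either way round below 0.08 rad and y of block in the frame of fixture above 0.105 m and angle between block's own z axis and vertical below 0.1 rad and height (world z) of block below 0.01 m), for 0.1 s.
2. still pressed so, the block passes the middle of the bar (block centre 70 to 100 mm from the stop) (value of joint pad above 0.002 m and x of plain_side in the frame of fixture above 0.0015 m and angle between the y axis of block and the x axis of fixture, either way round below 0.08 rad and y of block in the frame of fixture between 0.07 and 0.1 m and angle between block's own z axis and vertical below 0.1 rad and height (world z) of block below 0.01 m), for 0.05 s.
3. still pressed so, the block reaches the stop (within 6 mm) (value of joint pad above 0.002 m and x of plain_side in the frame of fixture above 0.0015 m and angle between the y axis of block and the x axis of fixture, either way round below 0.08 rad and y of block in the frame of fixture below 0.061 m and angle between block's own z axis and vertical below 0.1 rad and height (world z) of block below 0.01 m), for 0.1 s.
4. turned, the square end presses the bar in the same way near the open end: block centre more than 125 mm from the stop (value of joint pad above 0.002 m and x of square_end in the frame of fixture above 0.0015 m and angle between the x axis of block and the x axis of fixture, either way round below 0.08 rad and y of block in the frame of fixture above 0.125 m and angle between block's own z axis and vertical below 0.1 rad and height (world z) of block below 0.01 m), for 0.1 s.
5. still pressed so, the block passes the middle of the bar (block centre 65 to 105 mm from the stop) (value of joint pad above 0.002 m and x of square_end in the frame of fixture above 0.0015 m and angle between the x axis of block and the x axis of fixture, either way round below 0.08 rad and y of block in the frame of fixture between 0.065 and 0.105 m and angle between block's own z axis and vertical below 0.1 rad and height (world z) of block below 0.01 m), for 0.05 s.
6. still pressed so, the block's plain side reaches the stop (within 6 mm) (value of joint pad above 0.002 m and x of square_end in the frame of fixture above 0.0015 m and angle between the x axis of block and the x axis of fixture, either way round below 0.08 rad and y of block in the frame of fixture below 0.034 m and angle between block's own z axis and vertical below 0.1 rad and height (world z) of block below 0.01 m), for 0.1 s.
At the end, for the whole second after the job is handed in: The block stands flat on the bench, released and still, in the corner of the fixture: square end within 8 mm of the bar's free face or pressing it, plain side within 8 mm of the stop, square to the bar within 0.1 rad; the bystanders are where they were (x of square_end in the frame of fixture above -0.008 m and y of plain_side in the frame of fixture between -0.004 and 0.008 m and angle between the x axis of block and the x axis of fixture, either way round below 0.1 rad and angle between block's own z axis and vertical below 0.1 rad and height (world z) of block below 0.01 m and linear speed of block below 0.01 m/s and angular speed of block below 0.1 rad/s); the robot touches nothing.
It fails at once if the bar is pressed more than 12 mm, bottoming its springs (value of joint pad above 0.012 m).
It fails at once if the block is tipped by more than 0.35 rad (angle between block's own z axis and vertical above 0.35 rad).
It fails at once if a bystander is moved more than 20 mm (distance of any of bottle, mallet, disc, brush from where it was at the start of the episode above 0.02 m).
It also fails if it takes over 59 s, if anything falls off the work surface, if the arm or the gripper's body presses on something with over 40 N, if the wrist force passes 120 N, or if a joint passes its speed limit or range.

### The arm

A 6-joint arm with a two-finger parallel gripper is mounted at the origin on the work surface. World frame = base frame: x ahead of the robot, y to its left, z up, the work surface at z = 0. Lengths are in mm, angles in degrees, forces in N, time in s.
With the tool pointing down it reaches from about 300 to 850 mm from the base axis. Payload 4.2 kg.
Tool frame: the origin (TCP) lies midway between the tips of the shut fingers; the grasp point (between the pads) lies 19 mm behind it; z points along the fingers, y is the line along which they close (so a half turn about z gives the same grasp; the last joint's range is limited). The gripper opens to 91 mm and grips with 3 to 60 N. Pads are 32 mm wide; open, the fingers measure 118 mm over their backs; the gripper's body (76 mm by 178 mm) begins 60 mm behind the grasp point.
Start: joints at [65.317, 18.312, 89.639, -0, 72.044, -1.146], TCP at [229.627, 527.179, 189.776] pointing down, gripper open.
Joint ranges: [-177.97, 177.97], [-48.28, 115.42], [12.27, 149.76], [-77.06, 257.06], [2.81, 150.46], [-146.56, 146.56]. Speed limits (degrees/s): [147.25, 147.25, 180, 180, 180, 180].

### API

Orientations are given as [roll, pitch, yaw] about the fixed x, y, z axes, in that order (R = Rz(yaw) Ry(pitch) Rx(roll)).
In Python, from workcell import env gives the robot as it stands.
- The arm moves only by the tool send_rows, never from a script. Its argument "steps" is a list that holds one entry, the list of rows, each a list of 5 numbers: the shift along the tool's x, y, z scaled (see below), then the turn about the tool's z scaled (see below), then the opening, from 0 (shut) to 1 (fully open). In form: [[[dx, dy, dz, yaw, fingers], ...]]. A call has 1 to 5 rows; each row shifts and turns the commanded pose from where the row before left it, along the tool's axes as they then stand; what a row does not reach is not made up. The controller multiplies each number of a shift by 0.04 m and each number of a turn by 0.12 rad. A row lasts 1/12 s, in which the tool goes at most 41.7 mm and 7.16 degrees, less where a joint would pass 70% of its speed; a pose out of reach is approached as far as the arm can. A call with a number of a shift or a turn outside -1 to 1 is refused whole. A call with a gripper value outside its range is refused whole. The fingers move at their own pace and stop on an object; "squeeze" is the grip in N (left out, the last holds). Time passes only in rows, so rows that do not move let the fingers close. It gives the time, the measured TCP pose, the force, the opening and the grip force at its end, in the units of the state.
- env.state(): the state, without advancing time (a new reading comes with each control period).
- env.grab_frame(name): name is "scene" or "top" or "wrist"; returns a dict with "pixels" (420x560x3 uint8, red, green, blue), "depth" (420x560 float32, mm along the optical axis (not along the pixel's ray), 0 where there is no reading), "intrinsics" (3x3 intrinsics, pixels), "dist" ([k1, k2, p1, p2, k3] as OpenCV has them; the pictures are not rectified), "cam_to_world" (4x4, takes a point from camera to world coordinates). Camera axes: x right, y down, z forward; pixel columns grow to the right and rows downward; lengths in mm; the calibration is good to about 2 mm. A picture is of the moment at which its call begins.
- env.job_done(): hands the job in; it is judged then, once.
The state is a dict: "time_s": time; "qpos": joint angles; "qvel": joint speeds; "effort": joint torques, N m; "ee_pos": TCP position; "ee_rot": TCP orientation; "force": force on the tool from outside, world axes, zero at the start; "torque": the same for the moment, N m; "gripper_width": finger opening in mm; "gripper_force": force on a finger pad.
Only numpy, scipy, OpenCV 4.12 (cv2) and the standard library are available. Lean on these libraries where they do the work, as an engineer would, in place of code of your own. Each camera call takes 0.05 s, during which the arm holds its last target. There are 200 camera calls.

## Working session

There is one attempt and no reset: what is moved stays moved. The work goes in short steps, Python scripts to look and compute and a tool call to move; the robot and the scene stay as the last step left them, time stands still between calls to the robot, and variables do not carry over. Pictures are saved under pics/ and viewed, at most 10 in all, crops included, and the job is handed in when it is done.

Besides the shell and the picture viewer there is one more tool, called after "Request:" in YAML: its name, and indented under it one key for each argument. send_rows: Moves the arm, as the interface text tells. Shifts and turns lie within -1 to 1; 1 stands for 0.04 m of shift or 0.12 rad of turn. Its arguments: {"type":"object","properties":{"steps":{"type":"array"},"squeeze":{"type":"number"}},"required":["steps"]}

```bash
mkdir -p pics; python3 - <<'E'
from workcell import env
import cv2,pickle
print(env.state())
for n in ("scene","top"):
    f=env.grab_frame(n); pickle.dump(f,open(n+".pkl","wb")); cv2.imwrite(f"pics/{n}0.png",f["pixels"][:,:,::-1]); print(n,f["cam_to_world"].round(3).tolist(),f["intrinsics"].tolist(),f["dist"])
E
```

```text
{'time_s': 0.0, 'qpos': array([ 6.53152335e+01,  1.83516840e+01,  8.97080362e+01, -1.21202899e-03,
        7.20425798e+01, -1.14397109e+00]), 'qvel': array([ 0.00013139,  0.00661875, -0.093929  ,  0.0340239 ,  0.0472273 ,
        0.00979384]), 'effort': array([-1.70273648e-03, -4.12464023e+01, -2.31973457e+01,  7.25425500e-02,
        4.59456746e-02, -1.43071270e-04]), 'ee_pos': array([229.41182005, 526.64587854, 188.90883906]), 'ee_rot': array([-1.79897697e+02, -8.90304240e-04,  1.56459579e+02]), 'force': array([ 0.10836982,  0.86734061, -1.08988358]), 'torque': array([ 0.03451185, -0.03978156,  0.02918455]), 'gripper_force': 0.0, 'gripper_width': 91.1693464662018}
scene [[0.667, 0.517, -0.536, 1201.755], [0.745, -0.471, 0.473, -672.747], [-0.008, -0.715, -0.7, 1016.493], [0.0, 0.0, 0.0, 1.0]] [[437.0486368956166, 0.0, 277.4735596848372], [0.0, 437.0486368956166, 209.36178445978493], [0.0, 0.0, 1.0]] [-0.07339115  0.          0.          0.          0.        ]
top [[-0.019, -0.996, 0.086, 346.667], [-1.0, 0.018, -0.011, -3.011], [0.009, -0.086, -0.996, 1558.157], [0.0, 0.0, 0.0, 1.0]] [[499.576319757937, 0.0, 278.06650690114236], [0.0, 499.576319757937, 210.58513143916738], [0.0, 0.0, 1.0]] [-0.12220088  0.          0.          0.          0.        ]
```

View pics/top0.png

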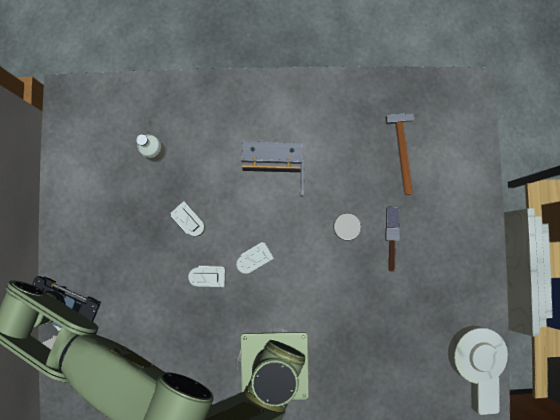

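View pics/scene0.png

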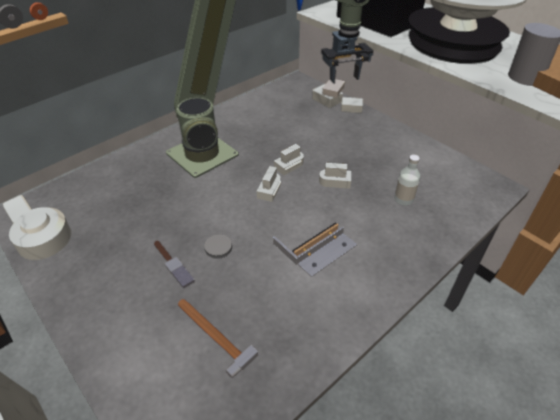

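```bash
cat > h.py <<'E'
import numpy as np,cv2,pickle
def pix2w(f,uv,z=None):
    """pixel to world; on plane z if given, else by depth"""
    K,d,T=f["intrinsics"],f["dist"],f["cam_to_world"]
    uv=np.array(uv,float).reshape(-1,1,2)
    r=cv2.undistortPoints(uv,K,d).reshape(-1,2); r=np.c_[r,np.ones(len(r))]
    if z is None:
        p=uv.reshape(-1,2).round().astype(int); r=r*f["depth"][p[:,1],p[:,0]][:,None]; return r@T[:3,:3].T+T[:3,3]
    w=r@T[:3,:3].T; return T[:3,3]+w*((z-T[2,3])/w[:,2])[:,None]
def crop(f,u0,v0,w,h,s,name):
    cv2.imwrite(name,cv2.resize(f["pixels"][v0:v0+h,u0:u0+w,::-1],None,fx=s,fy=s,interpolation=cv2.INTER_CUBIC))
E
python3 - <<'E'
from h import *
t=pickle.load(open("top.pkl","rb"));s=pickle.load(open("scene.pkl","rb"))
print(pix2w(t,[[187,219],[255,258],[207,277],[50,337]]).round())
print(pix2w(s,[[330,92],[325,98],[352,104],[337,178],[330,85]]).round())
a=cv2.resize(t["pixels"][190:290,160:310,::-1],(600,400),interpolation=cv2.INTER_CUBIC)
b=cv2.resize(s["pixels"][60:130,290:390,::-1],(200,140),interpolation=cv2.INTER_CUBIC)
c=np.zeros((600,800,3),np.uint8);c[:400,:600]=a;c[400:540,600:]=b
c[400:600,:400]=cv2.resize(t["pixels"][135:200,225:355,::-1],(400,200),interpolation=cv2.INTER_CUBIC)
c[0:200,600:800]=cv2.resize(t["pixels"][300:360,20:80,::-1],(200,200))
cv2.imwrite("pics/c1.png",c)
E
```

```text
[[454. 252.  81.]
 [335.  52.  77.]
 [281. 195.  77.]
 [ 92. 711.  -3.]]
[[ 93. 613.  71.]
 [ 74. 605.  37.]
 [187. 653.  38.]
 [471. 249.  33.]
 [ 66. 640.  84.]]
```

View pics/c1.png

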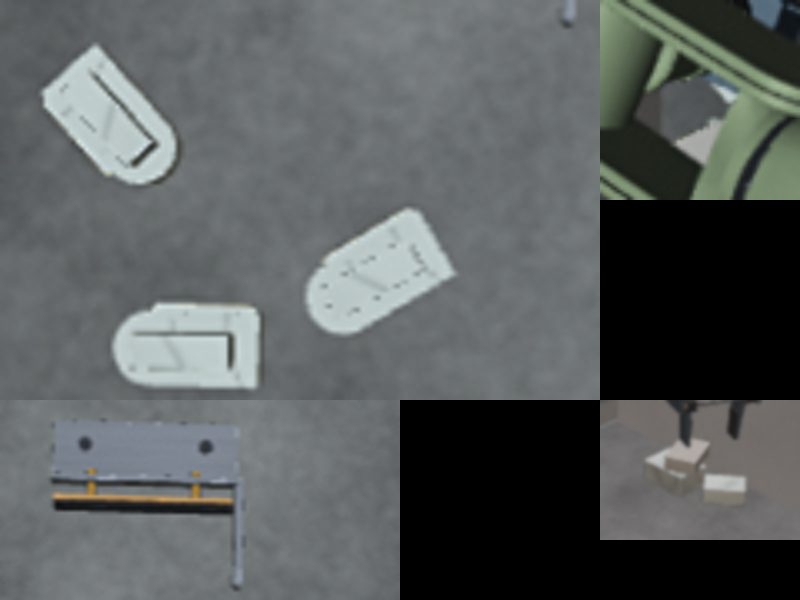

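```bash
python3 - <<'E'
from h import *
from workcell import env
w=env.grab_frame("wrist");pickle.dump(w,open("wrist.pkl","wb"))
s=pickle.load(open("scene.pkl","rb"))
c=np.zeros((420,800,3),np.uint8);c[:,:560]=w["pixels"][:,:,::-1]
c[:300,560:]=cv2.resize(s["pixels"][70:120,305:345,::-1],(240,300),interpolation=cv2.INTER_CUBIC)
cv2.imwrite("pics/c2.png",c); print(w["cam_to_world"].round(3))
E
```

```text
[[ 4.00000e-01  8.77000e-01  2.67000e-01  1.53920e+02]
 [ 9.17000e-01 -3.82000e-01 -1.19000e-01  5.59782e+02]
 [-3.00000e-03  2.93000e-01 -9.56000e-01  3.83313e+02]
 [ 0.00000e+00  0.00000e+00  0.00000e+00  1.00000e+00]]
```

View pics/c2.png

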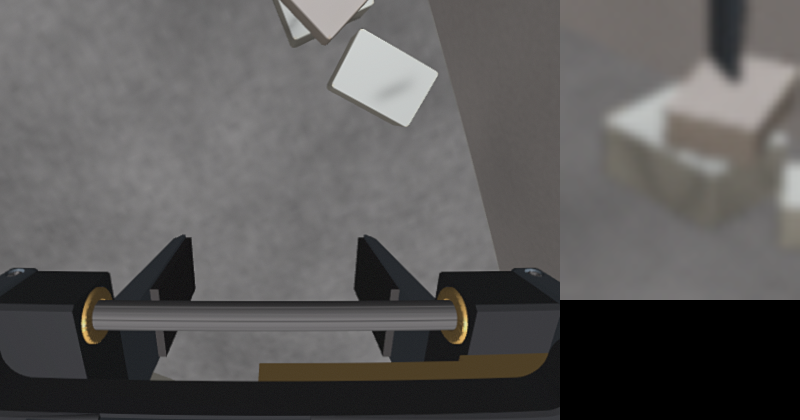

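```bash
cat >> h.py <<'E'
def plan(p,yaw,q,yaw2,n,dec=2):
    """rows from TCP p (mm), yaw (deg) to q, yaw2 in n rows; tool pointing down"""
    p=np.array(p,float);q=np.array(q,float);rows=[]
    for k in range(n,0,-1):
        d=(q-p)/k; t=np.round(-np.radians(yaw2-yaw)/k/.12,dec)
        a=np.radians(yaw);c,s=np.cos(a),np.sin(a)
        r=np.round(np.array([c*d[0]+s*d[1],s*d[0]-c*d[1],-d[2]])/40,dec)
        p=p+40*np.array([c*r[0]+s*r[1],s*r[0]-c*r[1],-r[2]]); yaw-=np.degrees(t*.12)
        rows.append([float(x) for x in r]+[float(t)])
    for i in range(0,n,5): print(rows[i:i+5])
    print("ends",p.round(1),round(yaw,2),"max",np.abs(rows).max())
E
python3 - <<'E'
from h import *
t=pickle.load(open("top.pkl","rb"))
A=np.array([[97,45],[43,93],[178,145],[110,178]])/4+[160-.4,190-.4]
print(pix2w(t,A,34).round(1))
F=np.array([[53,497],[53,513],[235,515],[235,500],[239,585],[232,585],[240,427],[53,421]])-[0,400]
print(pix2w(t,F/3.077+[224.7,134.7],30).round(1))
plan([229.6,527.2,189.8],156.46,[400,140,310],25,20,1)
E
```

```text
[[513.3 269.8  34. ]
 [477.  311.7  34. ]
 [435.2 207.7  34. ]
 [410.8 260.2  34. ]]
[[ 618.1   89.8   30. ]
 [ 601.8   90.    30. ]
 [ 596.5  -92.9   30. ]
 [ 611.8  -93.3   30. ]
 [ 525.5  -95.3   30. ]
 [ 525.7  -88.2   30. ]
 [ 686.6 -100.2   30. ]
 [ 696.1   89.    30. ]]
[[-0.4, -0.4, -0.2, 1.0], [-0.4, -0.3, -0.1, 1.0], [-0.5, -0.3, -0.2, 1.0], [-0.5, -0.2, -0.1, 0.9], [-0.5, -0.1, -0.2, 1.0]]
[[-0.5, -0.1, -0.1, 0.9], [-0.5, -0.0, -0.2, 1.0], [-0.5, 0.0, -0.1, 0.9], [-0.5, 0.1, -0.2, 1.0], [-0.5, 0.2, -0.1, 0.9]]
[[-0.5, 0.2, -0.2, 1.0], [-0.5, 0.3, -0.1, 0.9], [-0.4, 0.3, -0.2, 1.0], [-0.4, 0.4, -0.1, 0.9], [-0.3, 0.4, -0.2, 1.0]]
[[-0.3, 0.4, -0.1, 0.9], [-0.3, 0.5, -0.2, 1.0], [-0.2, 0.5, -0.1, 0.9], [-0.1, 0.5, -0.2, 1.0], [-0.1, 0.5, -0.1, 0.9]]
ends [399.3 139.9 309.8] 25.14 max 1.0
```

Request:
send_rows:
  steps:
    - [[-0.4, -0.4, -0.2, 1.0, 1], [-0.4, -0.3, -0.1, 1.0, 1], [-0.5, -0.3, -0.2, 1.0, 1], [-0.5, -0.2, -0.1, 0.9, 1], [-0.5, -0.1, -0.2, 1.0, 1]]

```text
time_s: 0.57
ee_pos: [272.5, 426.7, 221.2]
ee_rot: [-179.9, 0.1, 122.5]
force: [0.3, -0.7, 0.5]
gripper_width: 90.9
gripper_force: 0.0
```

Request:
send_rows:
  steps:
    - [[-0.5, -0.1, -0.1, 0.9, 1], [-0.5, 0, -0.2, 1.0, 1], [-0.5, 0, -0.1, 0.9, 1], [-0.5, 0.1, -0.2, 1.0, 1], [-0.5, 0.2, -0.1, 0.9, 1]]

```text
time_s: 0.98
ee_pos: [314.8, 334.4, 250.3]
ee_rot: [180.0, -0.0, 90.2]
force: [0.5, -0.1, 0.5]
gripper_width: 91.1
gripper_force: 0.0
```

Request:
send_rows:
  steps:
    - [[-0.5, 0.2, -0.2, 1.0, 1], [-0.5, 0.3, -0.1, 0.9, 1], [-0.4, 0.3, -0.2, 1.0, 1], [-0.4, 0.4, -0.1, 0.9, 1], [-0.3, 0.4, -0.2, 1.0, 1]]

```text
time_s: 1.4
ee_pos: [359.5, 236.2, 281.4]
ee_rot: [-180.0, 0.1, 57.1]
force: [-0.2, 0.1, -0.8]
gripper_width: 91.3
gripper_force: 0.0
```

Request:
send_rows:
  steps:
    - [[-0.3, 0.4, -0.1, 0.9, 1], [-0.3, 0.5, -0.2, 1.0, 1], [-0.2, 0.5, -0.1, 0.9, 1], [-0.1, 0.5, -0.2, 1.0, 1], [-0.1, 0.5, -0.1, 0.9, 1]]

```text
time_s: 1.82
ee_pos: [399.9, 138.9, 310.3]
ee_rot: [180.0, -0.1, 24.8]
force: [0.0, -0.2, -1.0]
gripper_width: 91.3
gripper_force: 0.0
```

Request:
send_rows:
  steps:
    - [[0, 0, 0, 0, 1], [0, 0, 0, 0, 1]]

```text
time_s: 1.98
ee_pos: [399.4, 139.4, 309.6]
ee_rot: [-180.0, 0.0, 25.1]
force: [0.2, 1.2, -0.3]
gripper_width: 91.2
gripper_force: 0.0
```

```bash
python3 - <<'E'
from h import *
from workcell import env
w=env.grab_frame("wrist");pickle.dump(w,open("wrist.pkl","wb"))
cv2.imwrite("pics/w1.png",w["pixels"][:,:,::-1]); print(w["cam_to_world"].round(3),w["intrinsics"][0])
E
```

```text
[[ 4.24000e-01 -8.65000e-01 -2.68000e-01  4.76077e+02]
 [-9.06000e-01 -4.05000e-01 -1.24000e-01  1.74212e+02]
 [-1.00000e-03  2.95000e-01 -9.55000e-01  5.03943e+02]
 [ 0.00000e+00  0.00000e+00  0.00000e+00  1.00000e+00]] [334.30113994   0.         274.18836888]
```

View pics/w1.png

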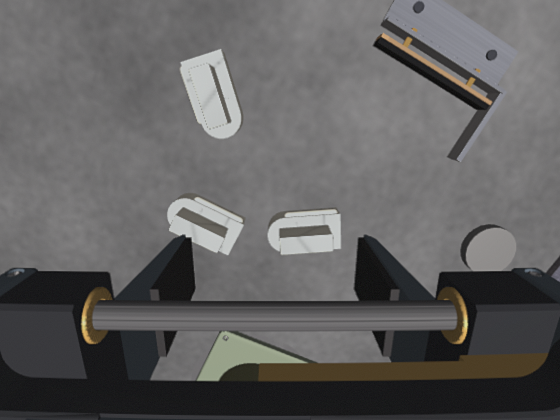

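```bash
python3 - <<'E'
from h import *
w=pickle.load(open("wrist.pkl","rb"));p=w["pixels"][:,:,::-1]
c=np.zeros((600,800,3),np.uint8)
c[:550,:400]=cv2.resize(p[35:145,170:250],(400,550),interpolation=cv2.INTER_CUBIC)
c[:,400:]=cv2.resize(p[20:170,365:515],(400,400),interpolation=cv2.INTER_CUBIC)[0:400].repeat(1,0) if 0 else cv2.copyMakeBorder(cv2.resize(p[25:165,370:506],(400,412),interpolation=cv2.INTER_CUBIC),0,188,0,0,0)
cv2.imwrite("pics/c3.png",c)
E
```

```text
(no output)
```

View pics/c3.png

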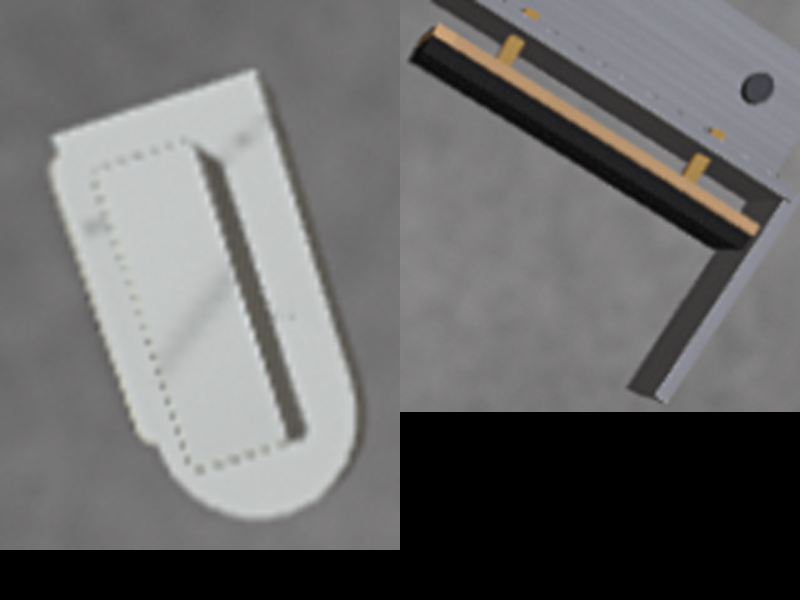

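```bash
python3 - <<'E'
from h import *
w=pickle.load(open("wrist.pkl","rb"))
o=lambda L:(np.array(L,float)-2)/5+[170,35]
R=pix2w(w,o([[93,172],[192,142],[286,441],[192,471]]),76);B=pix2w(w,o([[258,70],[352,355],[53,135]]),34)
print(R.round(1),R.mean(0).round(1)); an=lambda a,b:np.degrees(np.arctan2(*(a-b)[[1,0]])).round(2)
print("yaw",an(R[0],R[3]),an(R[1],R[2]),an(B[0],B[1]),an(B[2],B[0])-90, np.linalg.norm(R[0]-R[3]),np.linalg.norm(R[0]-R[1]))
u=(R[0]+R[1]-R[2]-R[3]);u/=np.linalg.norm(u)
print("centre from square end/plain corner", (B[0]-55*u+28*np.array([-u[1],u[0],0])).round(1))
g=lambda L:(np.array(L,float)-[401,1])/2.941+[370,25]
b=pix2w(w,g([[410,62],[717,250]]),4); t=pix2w(w,g([[436,38],[750,235],[745,240]]),30)
s=pix2w(w,g([[745,243],[657,400]]),30); s0=pix2w(w,g([[628,388]]),0); s1=pix2w(w,g([[722,250],[628,388]]),0)
print("bar bottom",b.round(1),an(b[0],b[1])-90,np.linalg.norm(b[0]-b[1]),"\ntop",t.round(1),an(t[0],t[1])-90,"\nstop top",s.round(1),an(s[0],s[1]),"bot",s1.round(1),an(s1[0],s1[1]))
# depth-based check of front face
for q in ([560,140],[500,105],[600,165],[560,150],[640,190]): print(pix2w(w,g([q])).round(1))
print(pix2w(w,[[185,90],[197,95],[205,100]]).round(1))
E
```

```text
[[473.2 286.8  76. ]
 [489.3 267.7  76. ]
 [434.8 220.3  76. ]
 [418.2 238.9  76. ]] [453.9 253.4  76. ]
yaw 41.04 40.99 42.6 40.78999999999999 72.93919359122508 24.96616096149628
centre from square end/plain corner [454. 253.  34.]
bar bottom [[608.6  86.6   4. ]
 [601.1 -93.7   4. ]] -2.3599999999999994 180.51612376947736 
top [[615.2  85.6  30. ]
 [607.3 -90.2  30. ]
 [604.3 -89.4  30. ]] -2.5999999999999943 
stop top [[603.2 -90.1  30. ]
 [522.8 -93.4  30. ]] 2.33 bot [[603.3 -98.2   0. ]
 [524.4 -93.    0. ]] -3.76
[[604.7  11.4  23.9]]
[[606.5  43.1  20.1]]
[[604.4 -12.5  20.8]]
[[605.6   3.    6.3]]
[[603.1 -35.2  22. ]]
[[444.4 300.9  -0.9]
 [449.8 266.5  74.5]
 [448.5 255.3  74.9]]
```

```bash
python3 - <<'E'
from h import *
plan([399.3,139.9,309.8],25.14,[454,253,120],41,10)
plan([454,253,120],41,[454,253,40],41,5)
E
```

```text
[[0.24, -0.2, 0.47, -0.23], [0.25, -0.19, 0.48, -0.23], [0.25, -0.18, 0.47, -0.23], [0.26, -0.18, 0.48, -0.23], [0.27, -0.17, 0.47, -0.23]]
[[0.27, -0.16, 0.48, -0.23], [0.27, -0.16, 0.47, -0.23], [0.28, -0.15, 0.48, -0.23], [0.28, -0.14, 0.47, -0.23], [0.29, -0.13, 0.48, -0.24]]
ends [454.  253.2 119.8] 41.02 max 0.48
[[0.0, 0.0, 0.4, -0.0], [0.0, 0.0, 0.4, -0.0], [0.0, 0.0, 0.4, -0.0], [0.0, 0.0, 0.4, -0.0], [0.0, 0.0, 0.4, -0.0]]
ends [454. 253.  40.] 41.0 max 0.4
```

Request:
send_rows:
  steps:
    - [[0.24, -0.2, 0.47, -0.23, 1], [0.25, -0.19, 0.48, -0.23, 1], [0.25, -0.18, 0.47, -0.23, 1], [0.26, -0.18, 0.48, -0.23, 1], [0.27, -0.17, 0.47, -0.23, 1]]

```text
time_s: 2.45
ee_pos: [425.8, 197.9, 213.6]
ee_rot: [-180.0, 0.0, 33.3]
force: [0.4, -1.8, 0.3]
gripper_width: 91.0
gripper_force: 0.0
```

Request:
send_rows:
  steps:
    - [[0.27, -0.16, 0.48, -0.23, 1], [0.27, -0.16, 0.47, -0.23, 1], [0.28, -0.15, 0.48, -0.23, 1], [0.28, -0.14, 0.47, -0.23, 1], [0.29, -0.13, 0.48, -0.24, 1]]

```text
time_s: 2.87
ee_pos: [453.1, 254.8, 118.4]
ee_rot: [-180.0, 0.0, 41.3]
force: [-0.0, -0.8, 0.7]
gripper_width: 91.6
gripper_force: 0.0
```

Request:
send_rows:
  steps:
    - [[0, 0, 0.4, 0, 1], [0, 0, 0.4, 0, 1], [0, 0, 0.4, 0, 1], [0, 0, 0.4, 0, 1], [0, 0, 0.4, 0, 1]]

```text
time_s: 3.28
ee_pos: [452.9, 254.3, 38.5]
ee_rot: [-180.0, 0.0, 41.2]
force: [-0.2, -0.2, 0.2]
gripper_width: 91.7
gripper_force: 0.0
```

Request:
send_rows:
  steps:
    - [[0, 0, 0, 0, 0.5], [0, 0, 0, 0, 0.2], [0, 0, 0, 0, 0], [0, 0, 0, 0, 0], [0, 0, 0, 0, 0]]
  squeeze: 40

```text
time_s: 3.7
ee_pos: [454.6, 253.7, 40.8]
ee_rot: [180.0, -0.1, 41.0]
force: [0.4, 0.6, 0.1]
gripper_width: 60.5
gripper_force: 0.0
```

Request:
send_rows:
  steps:
    - [[0, 0, 0, 0, 0], [0, 0, 0, 0, 0], [0, 0, 0, 0, 0], [0, 0, 0, 0, 0], [0, 0, 0, 0, 0]]

```text
time_s: 4.12
ee_pos: [453.9, 253.3, 39.9]
ee_rot: [-180.0, -0.0, 41.0]
force: [-3.5, 2.7, 3.8]
gripper_width: 27.3
gripper_force: 2.2
```

```bash
cat >> h.py <<'E'
FO=np.array([601,-96.4]);FY=-2.4
def fw(x,y,z): 
    a=np.radians(FY); return [FO[0]+x*np.cos(a)-y*np.sin(a),FO[1]+x*np.sin(a)+y*np.cos(a),z]
def wf(p):
    a=np.radians(FY); d=np.array(p[:2])-FO; return np.array([d[0]*np.cos(a)+d[1]*np.sin(a),-d[0]*np.sin(a)+d[1]*np.cos(a)])
E
python3 - <<'E'
from h import *
print(fw(-50,124,45.8))
plan([454,253.2,45.8],41.02,fw(-50,124,45.8),87.6,15)
E
```

```text
[np.float64(556.2364395574779), np.float64(29.585013618718406), 45.8]
[[-0.12, 0.39, -0.0, -0.45], [-0.14, 0.39, -0.0, -0.45], [-0.16, 0.38, -0.0, -0.45], [-0.18, 0.37, -0.0, -0.45], [-0.2, 0.36, -0.0, -0.45]]
[[-0.22, 0.35, -0.0, -0.45], [-0.23, 0.34, -0.0, -0.45], [-0.25, 0.32, -0.0, -0.45], [-0.27, 0.31, -0.0, -0.45], [-0.28, 0.29, -0.0, -0.45]]
[[-0.3, 0.28, -0.0, -0.45], [-0.32, 0.26, -0.0, -0.46], [-0.33, 0.24, -0.0, -0.45], [-0.34, 0.22, -0.0, -0.46], [-0.35, 0.21, -0.0, -0.45]]
ends [556.2  29.6  45.8] 87.57 max 0.46
```

Request:
send_rows:
  steps:
    - [[0, 0, 0, 0, 0], [0, 0, 0, 0, 0], [0, 0, -0.05, 0, 0], [0, 0, -0.05, 0, 0], [0, 0, -0.05, 0, 0]]

```text
time_s: 4.53
ee_pos: [453.1, 252.3, 44.8]
ee_rot: [-180.0, 0.2, 41.0]
force: [-0.2, -0.0, -8.0]
gripper_width: 25.7
gripper_force: 40.0
```

Request:
send_rows:
  steps:
    - [[-0.12, 0.39, 0, -0.45, 0], [-0.14, 0.39, 0, -0.45, 0], [-0.16, 0.38, 0, -0.45, 0], [-0.18, 0.37, 0, -0.45, 0], [-0.2, 0.36, 0, -0.45, 0]]

```text
time_s: 4.95
ee_pos: [487.6, 177.0, 45.1]
ee_rot: [-180.0, 0.1, 56.7]
force: [0.0, 0.7, -8.7]
gripper_width: 25.5
gripper_force: 40.0
```

Request:
send_rows:
  steps:
    - [[-0.22, 0.35, 0, -0.45, 0], [-0.23, 0.34, 0, -0.45, 0], [-0.25, 0.32, 0, -0.45, 0], [-0.27, 0.31, 0, -0.45, 0], [-0.28, 0.29, 0, -0.45, 0]]

```text
time_s: 5.37
ee_pos: [521.9, 102.7, 45.1]
ee_rot: [-179.9, 0.1, 72.1]
force: [0.8, -0.2, -8.3]
gripper_width: 26.1
gripper_force: 40.0
```

Request:
send_rows:
  steps:
    - [[-0.3, 0.28, 0, -0.45, 0], [-0.32, 0.26, 0, -0.46, 0], [-0.33, 0.24, 0, -0.45, 0], [-0.34, 0.22, 0, -0.46, 0], [-0.35, 0.21, 0, -0.45, 0]]

```text
time_s: 5.78
ee_pos: [555.7, 28.5, 45.0]
ee_rot: [-179.9, 0.0, 87.7]
force: [-0.3, -0.9, -8.2]
gripper_width: 25.5
gripper_force: 40.0
```

Request:
send_rows:
  steps:
    - [[0, 0, 0, 0, 0], [0, 0, 0, 0, 0], [0, 0, 0.05, 0, 0], [0, 0, 0.05, 0, 0], [0, 0, 0, 0, 0]]

```text
time_s: 6.2
ee_pos: [555.2, 30.2, 41.0]
ee_rot: [-179.9, -0.0, 87.6]
force: [0.1, -0.2, -8.6]
gripper_width: 25.7
gripper_force: 40.0
```

```bash
python3 - <<'E'
from h import *
from workcell import env
s=env.state();print(s["ee_pos"],s["force"],s["ee_rot"])
w=env.grab_frame("wrist");pickle.dump(w,open("wrist2.pkl","wb"))
t=env.grab_frame("top");pickle.dump(t,open("top2.pkl","wb"))
c=np.zeros((600,800,3),np.uint8);c[:420,:560]=w["pixels"][:,:,::-1]
c[420:,:560]=cv2.resize(t["pixels"][135:205,225:325,::-1],(560,392),interpolation=cv2.INTER_CUBIC)[100:280]
cv2.imwrite("pics/w2.png",c)
E
```

```text
[555.24103749  30.18673722  40.97886326] [ 0.14516681 -0.245004   -8.55295324] [-1.79889644e+02 -1.96686977e-04  8.76089092e+01]
```

View pics/w2.png

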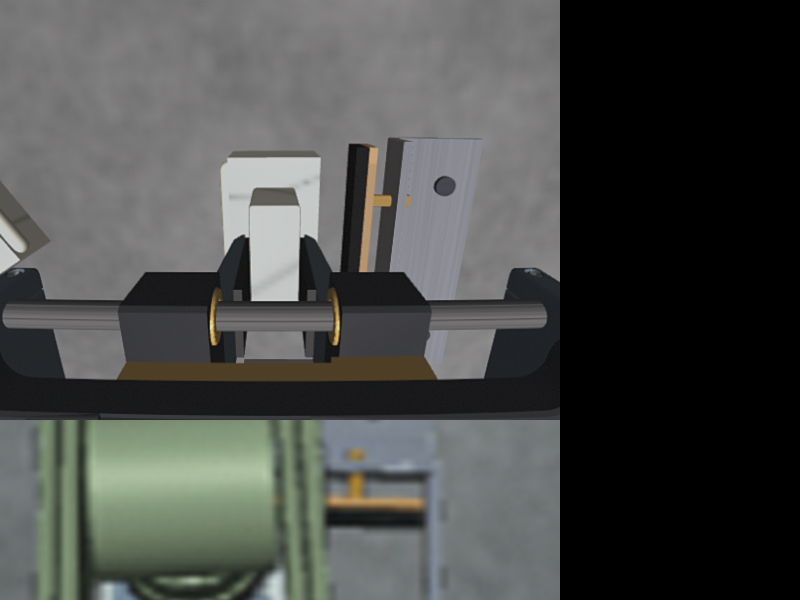

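```bash
python3 - <<'E'
from h import *
w=pickle.load(open("wrist2.pkl","rb"))
B=pix2w(w,[[321,157],[320,230]],36); b=pix2w(w,[[347.5,145],[341.5,270]],4)
for p in (*B,*b): print(p.round(1),wf(p).round(1))
print(w["depth"].shape,[wf(pix2w(w,[q])[0]).round(1).tolist()+[pix2w(w,[q])[0,2].round()] for q in ([352,160],[350,200],[349,250])])
E
```

```text
[586.1  84.1  36. ] [-22.4 179.7]
[585.4  37.8  36. ] [-21.2 133.4]
[608.5  86.9   4. ] [ -0.2 183.5]
[606.   -7.7   4. ] [ 1.2 88.8]
(420, 560) [[-0.3, 175.7, np.float64(21.0)], [0.2, 148.9, np.float64(20.0)], [-0.3, 116.8, np.float64(30.0)]]
```

Request:
send_rows:
  steps:
    - [[0, 0, 0.02, 0, 0], [0, 0, 0.01, 0, 0], [0, 0, 0, 0, 0], [0, 0, 0, 0, 0]]

```text
time_s: 6.63
ee_pos: [556.3, 29.7, 40.6]
ee_rot: [180.0, -0.0, 87.6]
force: [0.1, 0.4, -8.2]
gripper_width: 25.9
gripper_force: 40.0
```

Request:
send_rows:
  steps:
    - [[0, 0, 0.02, 0, 0], [0, 0, 0.01, 0, 0], [0, 0, 0, 0, 0], [0, 0, 0, 0, 0]]

```text
time_s: 6.97
ee_pos: [556.4, 29.6, 39.8]
ee_rot: [180.0, -0.0, 87.6]
force: [-1.1, -0.5, -2.4]
gripper_width: 25.6
gripper_force: 40.0
```

Request:
send_rows:
  steps:
    - [[0, 0.15, 0, 0, 0], [0, 0.15, 0, 0, 0], [0, 0.1, 0, 0, 0], [0, 0.05, 0, 0, 0], [0, 0, 0, 0, 0]]

```text
time_s: 7.38
ee_pos: [572.9, 28.9, 39.9]
ee_rot: [-179.8, -0.0, 87.6]
force: [-5.9, 0.0, 1.7]
gripper_width: 25.8
gripper_force: 40.0
```

Request:
send_rows:
  steps:
    - [[0, 0.05, 0, 0, 0], [0, 0.05, 0, 0, 0], [0, 0.05, 0, 0, 0], [0, 0, 0, 0, 0], [0, 0, 0, 0, 0]]

```text
time_s: 7.8
ee_pos: [578.2, 28.7, 40.0]
ee_rot: [-179.8, -0.0, 87.6]
force: [-6.2, 0.8, 3.3]
gripper_width: 25.6
gripper_force: 40.0
```

Request:
send_rows:
  steps:
    - [[0, 0.05, -0.01, 0, 0], [0, 0.05, 0, 0, 0], [0, 0, 0, 0, 0]]

```text
time_s: 8.05
ee_pos: [580.9, 28.6, 40.1]
ee_rot: [-179.6, 0.0, 87.6]
force: [-7.9, 1.2, 4.1]
gripper_width: 25.7
gripper_force: 40.0
```

```bash
cat >> h.py <<'E'
def bar(w):
    """fixture-frame x of the orange strip (z 30) in the wrist picture"""
    p=w["pixels"].astype(int); m=(p[:,:,0]-p[:,:,2]>60)&(p[:,:,0]>150)
    m[262:]=0; v,u=np.nonzero(m); q=np.array([wf(x) for x in pix2w(w,np.c_[u,v],30)])
    b=(q[:,0]>-5)&(q[:,0]<30); r=[]
    for y0 in range(-10,180,10):
        k=b&(q[:,1]>=y0)&(q[:,1]<y0+10)
        if k.sum()>20: r.append((y0,round(np.median(q[k,0]),1)))
    return r
E
python3 - <<'E'
from h import *
from workcell import env
s=env.state();print(s["ee_pos"],s["force"],wf(s["ee_pos"]))
w=env.grab_frame("wrist");pickle.dump(w,open("wrist3.pkl","wb"))
print(bar(pickle.load(open("wrist2.pkl","rb"))));print(bar(w))
cv2.imwrite("pics/w3.png",w["pixels"][:,:,::-1])
E
```

```text
[580.91726653  28.5503011   40.0661544 ] [-7.87376622  1.18499899  4.12648244] [-25.29749305 123.99972086]
[(110, np.float64(9.9)), (120, np.float64(10.0)), (130, np.float64(9.9)), (140, np.float64(11.2)), (150, np.float64(13.2)), (160, np.float64(10.1)), (170, np.float64(10.2))]
[(110, np.float64(13.2)), (120, np.float64(13.2)), (130, np.float64(13.3)), (140, np.float64(14.4)), (150, np.float64(15.3)), (160, np.float64(13.4)), (170, np.float64(13.4))]
```

View pics/w3.png

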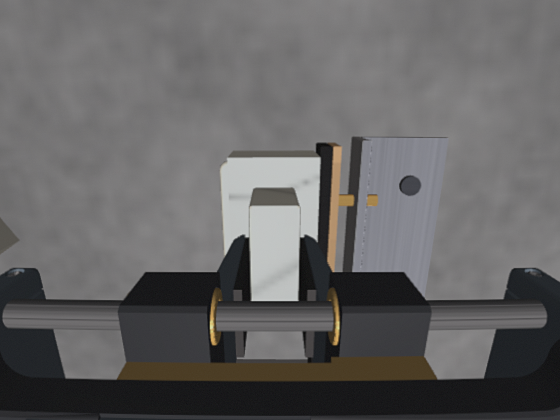

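Request:
send_rows:
  steps:
    - [[0, 0.04, -0.01, 0, 0], [0, 0.02, 0, 0, 0], [0, 0, 0, 0, 0], [0, 0, 0, 0, 0], [0, 0, 0, 0, 0]]

```text
time_s: 8.52
ee_pos: [582.6, 28.5, 40.1]
ee_rot: [-179.5, 0.0, 87.6]
force: [-8.0, -0.1, 3.5]
gripper_width: 25.3
gripper_force: 40.0
```

Request:
send_rows:
  steps:
    - [[-0.05, 0, 0, 0, 0], [-0.1, 0, 0, 0, 0], [-0.1, 0, 0, 0, 0], [-0.1, 0, 0, 0, 0], [-0.1, 0, 0, 0, 0]]

```text
time_s: 8.93
ee_pos: [584.3, 12.6, 40.1]
ee_rot: [-179.8, -0.2, 87.5]
force: [-4.2, 6.8, -1.6]
gripper_width: 25.7
gripper_force: 40.0
```

```bash
python3 - <<'E'
from h import *
from workcell import env
s=env.state();print(s["ee_pos"],s["force"],wf(s["ee_pos"]),s["ee_rot"])
w=env.grab_frame("wrist");print(bar(w))
E
```

```text
[584.29748718  12.56474571  40.0877874 ] [-4.22560691  6.80583528 -1.56435373] [-21.25083184 108.16973647] [-179.79887664   -0.22912025   87.49947402]
[(90, np.float64(17.3)), (100, np.float64(17.4)), (110, np.float64(17.3)), (120, np.float64(17.4)), (130, np.float64(17.5)), (140, np.float64(18.3)), (150, np.float64(18.6)), (160, np.float64(17.7)), (170, np.float64(17.5))]
```

Request:
send_rows:
  steps:
    - [[-0.1, -0.03, 0, 0, 0], [-0.1, -0.02, 0, 0, 0], [-0.1, 0, 0, 0, 0], [-0.1, 0, 0, 0, 0], [-0.1, 0, 0, 0, 0]]

```text
time_s: 9.4
ee_pos: [581.9, -7.7, 40.0]
ee_rot: [-179.8, -0.2, 87.5]
force: [-4.6, 5.5, -2.5]
gripper_width: 26.2
gripper_force: 40.0
```

Request:
send_rows:
  steps:
    - [[-0.1, 0, 0, 0, 0], [-0.1, 0, 0, 0, 0], [-0.1, 0, 0, 0, 0], [-0.1, 0, 0, 0, 0], [-0.05, 0, 0, 0, 0]]

```text
time_s: 9.82
ee_pos: [581.1, -25.9, 40.0]
ee_rot: [-179.8, -0.2, 87.5]
force: [-3.3, 4.8, -3.5]
gripper_width: 25.5
gripper_force: 40.0
```

```bash
python3 - <<'E'
from h import *
from workcell import env
s=env.state();print(s["ee_pos"],s["force"],wf(s["ee_pos"]),s["ee_rot"])
w=env.grab_frame("wrist");print(bar(w))
E
```

```text
[581.06377319 -25.94276727  40.04573637] [-3.34973651  4.79153296 -3.54054832] [-22.86918203  69.56058724] [-179.83910341   -0.18698959   87.49978701]
[(50, np.float64(15.7)), (60, np.float64(15.8)), (70, np.float64(15.7)), (80, np.float64(15.8)), (90, np.float64(15.8)), (100, np.float64(15.9)), (110, np.float64(16.0)), (120, np.float64(16.1)), (130, np.float64(16.0)), (140, np.float64(17.8)), (150, np.float64(16.4)), (160, np.float64(16.1)), (170, np.float64(16.1))]
```

Request:
send_rows:
  steps:
    - [[-0.1, 0, 0, 0, 0], [-0.1, 0, 0, 0, 0], [-0.05, 0, 0, 0, 0], [-0.05, 0, 0, 0, 0], [0, 0, 0, 0, 0]]

```text
time_s: 10.28
ee_pos: [580.5, -38.1, 40.0]
ee_rot: [-179.8, -0.2, 87.5]
force: [-3.6, 4.5, -3.0]
gripper_width: 25.4
gripper_force: 40.0
```

Request:
send_rows:
  steps:
    - [[-0.03, 0, 0, 0, 0], [-0.03, 0, 0, 0, 0], [0, 0, 0, 0, 0], [0, 0, 0, 0, 0]]

```text
time_s: 10.62
ee_pos: [580.6, -38.7, 40.2]
ee_rot: [-179.8, -0.3, 87.4]
force: [-3.1, 9.1, -1.6]
gripper_width: 25.5
gripper_force: 40.0
```

Request:
send_rows:
  steps:
    - [[-0.02, 0, 0, 0, 0], [0, 0, 0, 0, 0], [0, 0, 0, 0, 0]]

```text
time_s: 10.87
ee_pos: [580.6, -38.8, 40.2]
ee_rot: [-179.8, -0.4, 87.4]
force: [-3.1, 11.7, -1.1]
gripper_width: 25.7
gripper_force: 40.0
```

Request:
send_rows:
  steps:
    - [[0.05, 0, 0, 0, 0], [0.05, -0.2, 0, 0, 0], [0.1, -0.3, 0, 0, 0], [0.1, -0.3, -0.05, 0, 0], [0.1, -0.3, -0.1, 0, 0]]

```text
time_s: 11.28
ee_pos: [537.0, -24.9, 45.3]
ee_rot: [-179.9, 0.0, 87.6]
force: [-1.2, -0.1, -7.6]
gripper_width: 25.5
gripper_force: 40.0
```

Request:
send_rows:
  steps:
    - [[0, 0, 0, 0, 0], [0, 0, 0, 0, 0], [0, 0, 0, 0, 0], [0, 0, 0, 0, 0]]

```text
time_s: 11.62
ee_pos: [539.4, -25.2, 46.3]
ee_rot: [179.9, 0.0, 87.6]
force: [-0.6, -0.3, -7.5]
gripper_width: 25.8
gripper_force: 40.0
```

```bash
sed -i 's/601,-96.4/600.6,-94.7/' h.py; python3 - <<'E'
from h import *
from workcell import env
s=env.state();p=s["ee_pos"];y=s["ee_rot"][2];print(p,s["force"],wf(p),s["ee_rot"])
plan(p,y,fw(-95,130,p[2]),40,8)
plan(fw(-95,130,p[2]),40,fw(-78,145,p[2]),-2.4,7)
E
```

```text
[539.38674595 -25.15926789  46.32425644] [-0.6054834  -0.27553139 -7.4898573 ] [-64.07162325  66.91638805] [1.79901500e+02 6.50519669e-03 8.75629892e+01]
[[0.2, -0.1, -0.0, 0.86], [0.19, -0.12, -0.0, 0.87], [0.17, -0.13, -0.0, 0.86], [0.16, -0.15, -0.0, 0.87], [0.14, -0.17, -0.0, 0.86]]
[[0.12, -0.18, -0.0, 0.87], [0.1, -0.19, -0.0, 0.86], [0.09, -0.21, -0.0, 0.87]]
ends [511.1  39.4  46.3] 39.98 max 0.87
[[0.08, 0.0, -0.0, 0.88], [0.08, -0.01, -0.0, 0.88], [0.08, -0.01, -0.0, 0.88], [0.08, -0.02, -0.0, 0.88], [0.07, -0.03, -0.0, 0.88]]
[[0.07, -0.04, -0.0, 0.88], [0.07, -0.05, -0.0, 0.89]]
ends [528.8  53.3  46.3] -2.42 max 0.89
```

Request:
send_rows:
  steps:
    - [[0.2, -0.1, 0, 0.86, 0], [0.19, -0.12, 0, 0.87, 0], [0.17, -0.13, 0, 0.86, 0], [0.16, -0.15, 0, 0.87, 0], [0.14, -0.17, 0, 0.86, 0]]

```text
time_s: 12.03
ee_pos: [521.3, 15.6, 46.1]
ee_rot: [180.0, -0.0, 57.6]
force: [0.2, -0.4, -8.9]
gripper_width: 25.8
gripper_force: 40.0
```

Request:
send_rows:
  steps:
    - [[0.12, -0.18, 0, 0.87, 0], [0.1, -0.19, 0, 0.86, 0], [0.09, -0.21, 0, 0.87, 0], [0.08, 0, 0, 0.88, 0], [0.08, -0.01, 0, 0.88, 0]]

```text
time_s: 12.45
ee_pos: [515.3, 44.1, 46.1]
ee_rot: [180.0, -0.0, 27.6]
force: [0.2, -0.1, -7.5]
gripper_width: 25.7
gripper_force: 40.0
```

Request:
send_rows:
  steps:
    - [[0.08, -0.01, 0, 0.88, 0], [0.08, -0.02, 0, 0.88, 0], [0.07, -0.03, 0, 0.88, 0], [0.07, -0.04, 0, 0.88, 0], [0.07, -0.05, 0, 0.89, 0]]

```text
time_s: 12.87
ee_pos: [528.6, 53.7, 46.0]
ee_rot: [-180.0, -0.0, -2.7]
force: [-0.7, 0.6, -8.1]
gripper_width: 25.7
gripper_force: 40.0
```

Request:
send_rows:
  steps:
    - [[0, 0, 0.05, 0, 0], [0, 0, 0.05, 0, 0], [0, 0, 0.03, 0, 0], [0, 0, 0, 0, 0], [0, 0, 0, 0, 0]]

```text
time_s: 13.28
ee_pos: [527.5, 53.6, 40.7]
ee_rot: [180.0, 0.0, -2.4]
force: [-0.8, -1.1, -8.6]
gripper_width: 25.6
gripper_force: 40.0
```

```bash
python3 - <<'E'
from h import *
from workcell import env
s=env.state();p=s["ee_pos"];print(p,s["force"],wf(p),s["ee_rot"])
w=env.grab_frame("wrist");pickle.dump(w,open("wrist4.pkl","wb"))
cv2.imwrite("pics/w4.png",w["pixels"][:,:,::-1]); print(bar(w))
E
```

```text
[527.50665098  53.57392979  40.72881601] [-0.83154738 -1.11648768 -8.60551122] [-79.23830148 145.08303659] [ 1.79998156e+02  3.02624972e-02 -2.38376331e+00]
[(0, np.float64(9.9)), (10, np.float64(10.3)), (20, np.float64(10.6)), (30, np.float64(10.5)), (40, np.float64(16.0)), (50, np.float64(10.3)), (60, np.float64(10.2)), (70, np.float64(10.6)), (80, np.float64(10.6)), (90, np.float64(11.0)), (100, np.float64(10.7)), (110, np.float64(10.4)), (120, np.float64(10.3)), (130, np.float64(10.9)), (140, np.float64(17.0)), (150, np.float64(10.9)), (160, np.float64(10.9)), (170, np.float64(10.9))]
```

View pics/w4.png

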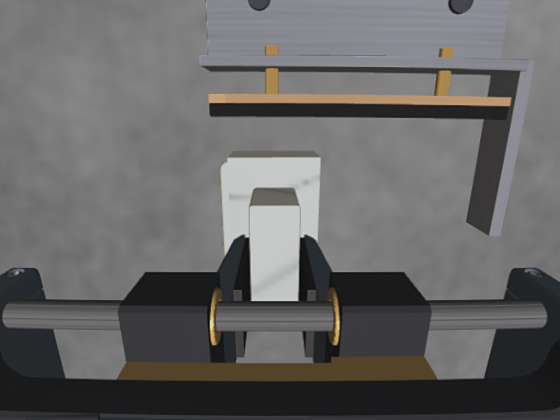

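Request:
send_rows:
  steps:
    - [[0.1, 0, 0.02, 0, 0], [0.15, 0, 0, 0, 0], [0.15, 0, 0, 0, 0], [0.1, 0, 0, 0, 0], [0, 0, 0, 0, 0]]

```text
time_s: 13.75
ee_pos: [549.7, 52.9, 40.3]
ee_rot: [-180.0, -0.1, -2.4]
force: [1.2, 0.1, -8.4]
gripper_width: 25.7
gripper_force: 40.0
```

Request:
send_rows:
  steps:
    - [[0.05, 0, 0.01, 0, 0], [0.05, 0, 0, 0, 0], [0.05, 0, 0, 0, 0], [0, 0, 0, 0, 0], [0, 0, 0, 0, 0]]

```text
time_s: 14.17
ee_pos: [553.1, 52.7, 39.9]
ee_rot: [-180.0, 0.1, -2.4]
force: [-4.5, 0.9, -2.7]
gripper_width: 25.6
gripper_force: 40.0
```

```bash
python3 - <<'E'
from h import *
from workcell import env
s=env.state();p=s["ee_pos"];print(p,s["force"],wf(p),s["ee_rot"])
print(bar(env.grab_frame("wrist")))
E
```

```text
[553.12675945  52.69740555  39.86716143] [-4.50292024  0.88713955 -2.74347723] [-53.60396117 145.28014   ] [-1.79994574e+02  5.99482476e-02 -2.43380081e+00]
[(0, np.float64(12.8)), (10, np.float64(12.9)), (20, np.float64(12.8)), (30, np.float64(12.8)), (40, np.float64(18.1)), (50, np.float64(12.7)), (60, np.float64(13.2)), (70, np.float64(13.1)), (80, np.float64(13.1)), (90, np.float64(13.6)), (100, np.float64(13.3)), (110, np.float64(13.3)), (120, np.float64(13.3)), (130, np.float64(13.3)), (140, np.float64(18.9)), (150, np.float64(13.3)), (160, np.float64(13.6)), (170, np.float64(13.1))]
```

Request:
send_rows:
  steps:
    - [[0.04, 0, 0, 0, 0], [0, 0, 0, 0, 0], [0, 0, 0, 0, 0], [0, 0, 0, 0, 0]]

```text
time_s: 14.55
ee_pos: [554.1, 52.7, 39.9]
ee_rot: [-180.0, 0.1, -2.4]
force: [-6.6, 0.8, 0.1]
gripper_width: 25.7
gripper_force: 40.0
```

Request:
send_rows:
  steps:
    - [[0, 0.05, 0, 0, 0], [0, 0.1, 0, 0, 0], [0, 0.1, 0, 0, 0], [0, 0.1, 0, 0, 0], [0, 0.1, 0, 0, 0]]

```text
time_s: 14.97
ee_pos: [555.0, 36.0, 40.0]
ee_rot: [-179.8, -0.1, -2.5]
force: [-2.1, 1.9, -4.4]
gripper_width: 25.8
gripper_force: 40.0
```

```bash
python3 - <<'E'
from h import *
from workcell import env
s=env.state();p=s["ee_pos"];print(p,s["force"],wf(p),s["ee_rot"])
print(bar(env.grab_frame("wrist")))
E
```

```text
[554.99559681  35.99203363  39.96788121] [-2.11808882  1.86609585 -4.44644043] [-51.03721473 128.66768032] [-1.79838603e+02 -6.05687515e-02 -2.46335658e+00]
[(0, np.float64(15.4)), (10, np.float64(15.4)), (20, np.float64(15.8)), (30, np.float64(15.8)), (40, np.float64(19.9)), (50, np.float64(15.4)), (60, np.float64(15.6)), (70, np.float64(15.6)), (80, np.float64(16.2)), (90, np.float64(15.9)), (100, np.float64(15.8)), (110, np.float64(15.8)), (120, np.float64(15.8)), (130, np.float64(15.9)), (140, np.float64(20.3)), (150, np.float64(16.2)), (160, np.float64(15.7)), (170, np.float64(16.3))]
```

Request:
send_rows:
  steps:
    - [[0, 0.1, 0, 0, 0], [0, 0.1, 0, 0, 0], [0, 0.1, 0, 0, 0], [0, 0.1, 0, 0, 0], [0, 0.1, 0, 0, 0]]

```text
time_s: 15.43
ee_pos: [554.1, 15.9, 40.0]
ee_rot: [-179.9, -0.1, -2.5]
force: [-2.0, 8.8, -3.9]
gripper_width: 25.8
gripper_force: 40.0
```

Request:
send_rows:
  steps:
    - [[0, 0.1, 0, 0, 0], [0, 0.1, 0, 0, 0], [0, 0.1, 0, 0, 0], [0, 0.1, 0, 0, 0], [0, 0.1, 0, 0, 0]]

```text
time_s: 15.85
ee_pos: [553.1, -4.1, 40.0]
ee_rot: [-179.9, -0.0, -2.5]
force: [-2.5, 9.7, 0.0]
gripper_width: 25.9
gripper_force: 40.0
```

```bash
python3 - <<'E'
from h import *
from workcell import env
s=env.state();p=s["ee_pos"];print(p,s["force"],wf(p),s["ee_rot"])
print(bar(env.grab_frame("wrist"))[::3])
E
```

```text
[553.14772208  -4.10438172  39.98947777] [-2.45055065  9.74648173  0.01236535] [-51.20440495  88.52905537] [-1.79854934e+02 -4.05941396e-02 -2.46360155e+00]
[(0, np.float64(15.0)), (30, np.float64(16.0)), (60, np.float64(15.7)), (90, np.float64(16.0)), (120, np.float64(16.1)), (150, np.float64(16.0))]
```

Pad is steady at about 5 mm; I continue to y≈33, then creep to the stop.

Request:
send_rows:
  steps:
    - [[0, 0.1, 0, 0, 0], [0, 0.1, 0, 0, 0], [0, 0.1, 0, 0, 0], [0, 0.1, 0, 0, 0], [0, 0.1, 0, 0, 0]]

```text
time_s: 16.32
ee_pos: [552.3, -24.1, 40.0]
ee_rot: [-179.9, -0.0, -2.5]
force: [-1.5, 6.5, -4.8]
gripper_width: 25.7
gripper_force: 40.0
```

Request:
send_rows:
  steps:
    - [[0, 0.1, 0, 0, 0], [0, 0.1, 0, 0, 0], [0, 0.1, 0, 0, 0], [0, 0.1, 0, 0, 0], [0, 0.1, 0, 0, 0]]

```text
time_s: 16.73
ee_pos: [551.4, -44.1, 40.0]
ee_rot: [-179.9, -0.0, -2.5]
force: [-1.9, 8.0, -2.5]
gripper_width: 25.7
gripper_force: 40.0
```

Request:
send_rows:
  steps:
    - [[0, 0.1, 0, 0, 0], [0, 0.1, 0, 0, 0], [0, 0.05, 0, 0, 0], [0, 0.05, 0, 0, 0], [0, 0, 0, 0, 0]]

```text
time_s: 17.15
ee_pos: [550.7, -56.6, 39.9]
ee_rot: [-179.9, -0.0, -2.5]
force: [-3.5, 4.2, -1.9]
gripper_width: 26.0
gripper_force: 40.0
```

```bash
python3 - <<'E'
from h import *
from workcell import env
s=env.state();p=s["ee_pos"];print(p,s["force"],wf(p),s["ee_rot"])
print(bar(env.grab_frame("wrist"))[::3])
E
```

```text
[550.65703298 -56.64733105  39.90511394] [-3.50140878  4.20064431 -1.91891023] [-51.49263894  35.9278959 ] [-1.79921564e+02 -3.26490893e-03 -2.45695926e+00]
[(0, np.float64(15.4)), (30, np.float64(16.9)), (60, np.float64(15.2)), (90, np.float64(15.6)), (120, np.float64(15.6)), (150, np.float64(15.9))]
```

Request:
send_rows:
  steps:
    - [[0, 0.05, 0, 0, 0], [0, 0.05, 0, 0, 0], [0, 0.05, 0, 0, 0], [0, 0, 0, 0, 0], [0, 0, 0, 0, 0]]

```text
time_s: 17.62
ee_pos: [550.4, -62.5, 39.9]
ee_rot: [-179.9, -0.0, -2.4]
force: [-3.6, 5.5, -1.7]
gripper_width: 25.9
gripper_force: 40.0
```

Request:
send_rows:
  steps:
    - [[0, 0.05, 0, 0, 0], [0, 0, 0, 0, 0], [0, 0, 0, 0, 0]]

```text
time_s: 17.87
ee_pos: [550.4, -63.9, 40.0]
ee_rot: [-179.9, -0.0, -2.5]
force: [-3.8, 5.7, -1.4]
gripper_width: 25.9
gripper_force: 40.0
```

Request:
send_rows:
  steps:
    - [[0, 0.04, 0, 0, 0], [0, 0, 0, 0, 0], [0, 0, 0, 0, 0]]

```text
time_s: 18.12
ee_pos: [550.5, -64.1, 40.1]
ee_rot: [-179.7, -0.0, -2.6]
force: [-2.9, 11.1, -1.3]
gripper_width: 25.7
gripper_force: 40.0
```

Request:
send_rows:
  steps:
    - [[0, 0.03, 0, 0, 0], [0, 0, 0, 0, 0], [0, 0, 0, 0, 0]]

```text
time_s: 18.37
ee_pos: [550.5, -64.2, 40.1]
ee_rot: [-179.6, -0.0, -2.6]
force: [-1.6, 13.5, -0.3]
gripper_width: 25.9
gripper_force: 40.0
```

Request:
send_rows:
  steps:
    - [[-0.04, -0.03, 0, 0, 0], [-0.04, -0.03, 0, 0, 0], [-0.02, 0, 0, 0, 0], [0, 0, 0, 0, 0], [0, 0, 0, 0, 0]]

```text
time_s: 18.78
ee_pos: [549.4, -64.0, 40.1]
ee_rot: [-179.8, -0.4, -2.5]
force: [3.3, 7.5, -5.8]
gripper_width: 25.6
gripper_force: 40.0
```

```bash
python3 - <<'E'
from h import *
from workcell import env
s=env.state();p=s["ee_pos"];print(p,s["force"],wf(p),s["ee_rot"])
print(bar(env.grab_frame("wrist"))[::3])
E
```

```text
[549.41534559 -63.95118505  40.11992527] [ 3.32036919  7.48167867 -5.81949002] [-52.4273835   28.57845215] [-179.84202728   -0.36568399   -2.50137866]
[(0, np.float64(14.7)), (30, np.float64(16.5)), (60, np.float64(14.9)), (90, np.float64(15.1)), (120, np.float64(15.3)), (150, np.float64(15.2))]
```

Request:
send_rows:
  steps:
    - [[-0.04, -0.02, 0, 0, 0], [-0.02, 0, 0, 0, 0], [0, 0, 0, 0, 0], [0, 0, 0, 0, 0]]

```text
time_s: 19.17
ee_pos: [547.0, -63.8, 40.2]
ee_rot: [-179.9, -0.4, -2.5]
force: [3.1, 4.8, -7.8]
gripper_width: 26.1
gripper_force: 40.0
```

Request:
send_rows:
  steps:
    - [[0, 0, 0, 0, 0.5], [0, 0, 0, 0, 0.5], [0, 0, 0, 0, 0.5], [0, 0, 0, 0, 0.5], [0, 0, 0, 0, 0.5]]

```text
time_s: 19.58
ee_pos: [544.4, -65.0, 40.2]
ee_rot: [180.0, -0.1, -2.4]
force: [0.1, 0.4, -0.1]
gripper_width: 45.4
gripper_force: 0.0
```

Request:
send_rows:
  steps:
    - [[0, 0, 0, 0, 0.5], [0, 0, -0.3, 0, 0.5], [0, 0, -0.4, 0, 0.5], [0, 0, -0.4, 0, 0.5], [0, 0, -0.6, 0, 0.5]]

```text
time_s: 20.0
ee_pos: [542.7, -64.7, 107.2]
ee_rot: [-180.0, 0.2, -2.4]
force: [0.0, -0.1, 0.3]
gripper_width: 45.7
gripper_force: 0.0
```

Request:
send_rows:
  steps:
    - [[-0.4, 0, -0.7, 0, 0.5], [-0.4, 0, -0.7, 0, 0.5], [-0.4, 0, -0.6, 0, 0.5], [0, 0, 0, 0, 0.5], [0, 0, 0, 0, 0.5]]

```text
time_s: 20.42
ee_pos: [496.4, -62.8, 189.3]
ee_rot: [180.0, -0.2, -2.4]
force: [-0.2, -0.6, -0.5]
gripper_width: 45.9
gripper_force: 0.0
```

```bash
python3 - <<'E'
from h import *
from workcell import env
s=env.state();p=s["ee_pos"];print(p,s["force"],wf(p),s["ee_rot"])
w=env.grab_frame("wrist");pickle.dump(w,open("wrist5.pkl","wb"));print(bar(w)[::3])
cv2.imwrite("pics/w5.png",w["pixels"][:,:,::-1])
E
```

```text
[496.43118019 -62.84486238 189.28641662] [-0.18426131 -0.63572167 -0.53257854] [-105.41140077   27.46505783] [179.97244298  -0.23056283  -2.44098571]
[(0, np.float64(12.2)), (30, np.float64(14.1)), (60, np.float64(12.3)), (90, np.float64(12.0)), (120, np.float64(11.8)), (150, np.float64(12.2))]
```

View pics/w5.png

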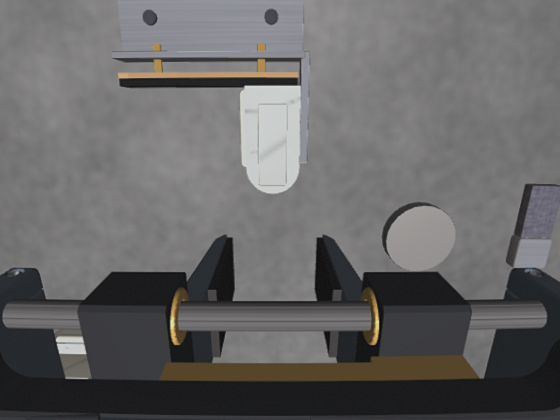

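The block stands in the corner: its square end (240–300, 86) is against the bar, its plain side (300, 90–160) is at the stop, and the gripper is clear.

```bash
python3 -c "
from workcell import env
print(env.job_done())"
```

```text
the job is handed in; nothing more can be done
None
```

Both passes ran pressed from the open end to the stop. The block is released in the corner with its square end at the bar and its plain side at the stop, and the job was handed in at about 20 s; no verdict came back.

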